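# Jack up the front of a balance slab and hold it for a pad change

## Task

A colleague is about to slip the two new blue damping pads under the front feet of the balance's stone slab and needs its front held up. Set the small red jack flat on the worktop with its saddle centred under the marked yellow lift point and let go of it, then pump its handle until both front feet stand at least 4 mm clear of the worktop, and finish while still holding the handle down, because the jack sinks as soon as its handle is let up. Lift with the jack alone, do not shove or tip the slab, and leave the pads, the timer and the beaker where they lie.

Things in the scene. Friction and masses are not known exactly. Their poses are not given: they have to be found in the camera images.
- jack: Small red ratchet jack, 0.9 kg, loose. Origin on its ram's axis at the underside of its base; z up; the handle runs to -x. Dark base 70 mm wide (y), 8 mm thick, from x = -112 to 30 mm. Two red side plates on it, 39 mm over their outer faces, x = -78 to 22 mm, 42 mm high (58 mm from x = -76 to -30 mm). May be set under the lift point with any yaw.
- jack_grip (a point): Where to seize the jack: middle between its side plates, 55 mm behind the ram axis, 42 mm above its underside, near its centre of mass; close the fingers across the plates (jack's y). Once under the lift point, the fingers have most room if the handle slants about 45 degrees from the slab's front face, to the robot's right.
- saddle_top (a point): Centre of the top of the jack's saddle, a steel disc of 36 mm diameter on the toothed ram; 54 mm above the jack's underside when the ram is fully down.
- jack_ram (a joint): Rise of the ram and saddle, m, 0 (down) to 0.042. Starts between 0 and 0.007. Stiff (about 6 N of friction): it stays where it is left when nothing rests on it, but sinks back under the slab's weight when the handle is let up.
- jack_handle (a joint): Angle of the pump handle, rad: 0 up (a light spring returns it), 0.55 fully down (stop). Hinge across the jack, 45 mm behind the ram axis, 42 mm above the underside. At 0 the handle slopes up 0.40 rad from the hinge, at 0.55 down 0.15 rad. Pressing lifts the ram by a pawl on teeth 5 mm apart, 11 to 16 mm a full stroke; let it fully up (0) between strokes.
- handle_grip (a point): Middle of the handle's black rubber grip (18 mm thick, 51 mm long), on the rod's axis, 99 mm from the hinge. About 81 mm above the worktop when up, 27 mm when fully down. Press it from above with closed fingers: about 5 N empty, 9 to 16 N while the slab is being lifted.
- balance_table: Grey stone slab 180 x 190 x 40 mm with a white balance fixed on it (147 mm high in all), about 6 kg, loose, on four rubber feet 45 mm high. Origin on the worktop under its centre; x points away from its front, which faces the robot. A yellow tongue 52 mm wide sticks out 62 mm from its front face (x = -90 mm), underside 76 mm, top 84 mm high. Lifted there it pivots on its rear feet.
- lift_point (a point): The marked lift point: centre of the lug's flat underside below the black ring with a dot painted on its top; 38 mm in front of the slab's front face (x = -128 mm of the slab), 76 mm above the worktop.
- foot_left (a point): Underside of the slab's front foot on the +y side; its height is the clearance above the worktop. The front feet are 136 mm in front of the rear feet, the lift point 196 mm.
- foot_right (a point): Underside of the slab's front foot on the -y side.
- pad_1: New blue damping pad, a disc of 40 mm diameter, 3 mm thick, lying loose; leave it. Origin at the centre of its underside.
- pad_2: The second blue damping pad, the same.
- timer: White lab timer, 64 x 64 x 16 mm, loose; leave it. Origin at the centre of its underside.
- beaker: Clear plastic beaker, 69 mm diameter, 85 mm high, loose; leave it. Origin at the centre of its underside.

How it is judged:
By the outcome, as a careful person would: the job done as asked, in the order asked, and still so for the second after the job is handed in, while the arm keeps its last pose, push and grip.
It also fails if it takes over 48 s, if anything falls off the work surface, if the arm or the gripper's body presses on something with over 40 N, if the wrist force passes 120 N, or if a joint passes its speed limit or range.

## Robot

A 6-joint arm with a two-finger parallel gripper is mounted at the origin on a cart in front of the work surface, level with it; the furniture and walls round the work are solid. World frame = base frame: x ahead of the robot, y to its left, z up, the work surface at z = 0. Lengths are in mm, angles in rad, forces in N, time in s.
With the tool pointing down it reaches from about 325 to 875 mm from the base axis. Payload 4.4 kg.
Tool frame: the origin (TCP) lies on the centre line of the jaws, within the pads' length; the fingertips stand ahead of it and the grasp point (between the pads) lies 6 mm ahead of it (ctrl.tcp_to_tips is the z of the fingertips in the tool frame, in mm); z points along the fingers, y is the line along which they close (so a half turn about z gives the same grasp; the last joint's range is limited). The gripper opens to 85 mm and grips with 20 to 120 N. Pads are 22 mm wide; open, the fingers measure 114 mm over their backs; the gripper's body (76 mm by 85 mm) begins 54 mm behind the grasp point. The pads swing forward as they close: fully open they stand 13 mm farther back than shut.
Start: joints at [-0.15, 0.207, 1.542, -0, 1.393, -0.15], TCP at [575.002, -0.012, 256.282] pointing down, gripper open.
Joint ranges: [-2.73, 2.73], [-0.86, 2.22], [0.23, 2.46], [-1.11, 4.25], [0.08, 2.63], [-2.82, 2.82]. Speed limits (rad/s): [2.79, 2.79, 3.14, 3.14, 3.14, 3.14].

## Interface

Orientations are given as a 3x3 rotation matrix whose columns are the frame's x, y, z axes.
In Python, from plant import ctrl, sensors, optics gives the robot as it stands. Calls block until the motion is done:
- ctrl.move_ptp(position, orientation): joint-space move of the TCP to a pose.
- ctrl.move_l(position, rot=None, vel=150, threshold=None): straight line of the TCP; rot=None keeps the orientation; vel is the mean speed in mm/s. With threshold (N) it stops when the force on the tool has changed by that much, and returns True; else False.
- ctrl.set_joints(angles): joint-space move.
- ctrl.gripper_to(opening, force=None): finger opening in mm; force is the grip in N (None keeps the last); returns when the fingers have stopped.
- ctrl.hold(seconds).
- ctrl.solve_ik(position, orientation): joint angles nearest the present ones, or None.
- sensors.read_state(): the state.
- optics.grab_frame(name): name is "scene" or "side" or "wrist"; returns (picture, depth): 420x560x3 uint8, red, green, blue; 420x560 float32, mm along the optical axis (not along the pixel's ray), 0 where there is no reading.
- optics.camera_params(name): a dict with "mtx" (3x3 intrinsics, pixels), "k1" (the pictures are not rectified: a ray, as slopes to the right and down, at radius r is drawn at 1 + k1 r^2 times it, then the intrinsics apply), "R" (3x3) and "t" (3): a world point X has camera coordinates R X + t; the wrist camera has in their place "T_tool_cam" (4x4, takes a point from camera to tool coordinates, whose origin is the TCP and whose axes are the flange's). Camera axes: x right, y down, z forward; pixel columns grow to the right and rows downward; lengths in mm; the calibration is good to about 2 mm. A picture is of the moment at which its call begins: read the wrist's pose just before it. camera_params takes no time and is no camera call.
A pose or a line that the arm cannot do raises ctrl.MotionError and nothing moves.
- ctrl.finish_job(): hands the job in; it is judged then, once.
The state is a dict: "t": time; "q": joint angles; "qvel": joint speeds; "tau": joint torques, N m; "eef_pos": TCP position; "eef_rot": TCP orientation; "force": force on the tool from outside, world axes, zero at the start; "wrist_torque": the same for the moment, N m; "grip_width": finger opening in mm; "grasp_force": force on a finger pad.
Only numpy, scipy, OpenCV 4.12 (cv2) and the standard library are available. Lean on these libraries where they do the work, as an engineer would, in place of code of your own. Each camera call takes 0.05 s, during which the arm holds its last target. There are 200 camera calls.

## Working session

There is one attempt and no reset: what is moved stays moved. The work goes in short steps, each a Python script; the robot and the scene stay as the last script left them, time stands still between calls to the robot, and variables do not carry over. Pictures are saved under pics/ and viewed, at most 10 in all, crops included, and the job is handed in when it is done.

```bash
ls; mkdir -p pics; cat > h.py <<'E'
import numpy as np, cv2
from plant import ctrl, sensors, optics
def shot(name,fn):
    s=sensors.read_state(); im,d=optics.grab_frame(name)
    cv2.imwrite('pics/'+fn+'.png',im[:,:,::-1]); np.savez('pics/'+fn+'.npz',d=d,im=im,p=s['eef_pos'],R=s['eef_rot'])
    return im,d
def world(name,fn,us,vs,z=None):
    """pixels -> world: by depth, or on the plane height z"""
    f=np.load('pics/'+fn+'.npz'); c=optics.camera_params(name)
    us=np.atleast_1d(us).astype(float); vs=np.atleast_1d(vs).astype(float)
    K=np.array(c['mtx']); xd=(us-K[0,2])/K[0,0]; yd=(vs-K[1,2])/K[1,1]
    x,y=xd.copy(),yd.copy()
    for _ in range(10):
        s=1+c['k1']*(x*x+y*y); x,y=xd/s,yd/s
    ray=np.stack([x,y,np.ones_like(x)],1)
    if name=='wrist':
        T=np.array(c['T_tool_cam']); R=f['R']@T[:3,:3]; o=f['R']@T[:3,3]+f['p']
    else:
        R=np.array(c['R']).T; o=-R@np.array(c['t'])
    dr=ray@R.T
    if z is None: k=f['d'][vs.astype(int),us.astype(int)]
    else: k=(z-o[2])/dr[:,2]
    return o+dr*k[:,None]
E
python3 - <<'E'
from h import *
for n in ('scene','side'): shot(n,n+'0')
a=[cv2.imread(f'pics/{n}0.png') for n in('scene','side')]
for n in('scene','side'): 
    c=optics.camera_params(n); print(n,-np.array(c['R']).T@np.array(c['t']),np.array(c['R'])[2])
print(sensors.read_state()['t'],ctrl.tcp_to_tips)
E
```

```text
pics
scene [191.77552506 511.1069385  732.44776465] [ 0.38288313 -0.54025641 -0.74934873]
side [ 558.58029279 -717.45286738  485.88489345] [-0.03607455  0.88357576 -0.46689667]
0.1 25.0
```

View pics/scene0.png

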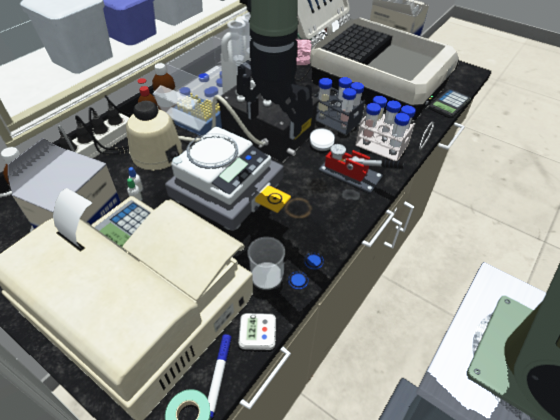

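View pics/side0.png

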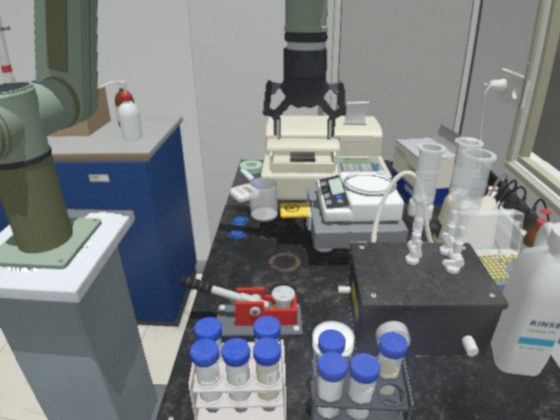

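The scene view shows the jack at about (350,165) and the lug with its ring at about (272,200). In the side view the jack is at about (260,310), with tube racks on the robot's right, and the lug is at (295,210). I'll enlarge both.

```bash
python3 - <<'E'
import cv2,numpy as np
a=cv2.imread('pics/scene0.png')[130:220,225:425]; b=cv2.imread('pics/side0.png')[260:345,170:370]
r=lambda i:cv2.resize(i,None,fx=4,fy=3.4,interpolation=cv2.INTER_CUBIC)
r=lambda i:cv2.resize(i,None,fx=4,fy=4,interpolation=cv2.INTER_CUBIC)[:300]
cv2.imwrite('pics/c1.png',np.vstack([r(a),r(b)]))
E
```

```text
(no output)
```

View pics/c1.png

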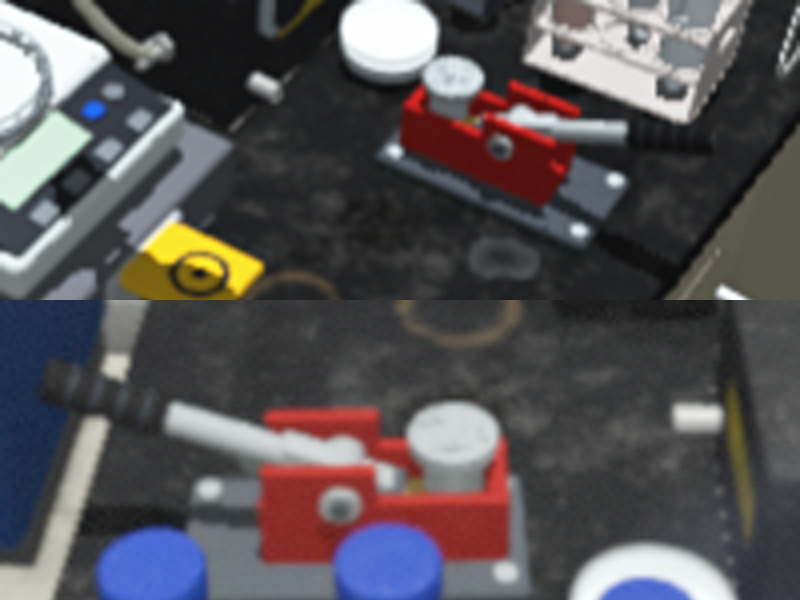

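Top crop (scene ×4, offset 225,130): saddle centre at (455,72), base bolts at (615,180), (578,230) and (394,151), lug dot at (198,272). I'll locate these, then look with the wrist camera.

```bash
python3 - <<'E'
from h import *
np.set_printoptions(suppress=True,precision=1)
P=lambda l,z=None:world('scene','scene0',*(np.array(l).T),z=z)
print(P([[338.75,148]]),'saddle'); print(P([[338.75,148]],57))
print(P([[378.75,175],[369.5,187.5],[323.5,167.75]],8),'bolts')
print(P([[378.75,175],[369.5,187.5],[323.5,167.75]]))
print(P([[274.5,198]],84),P([[274.5,198]]),'dot')
for p in [(298,281),(315,261),(257,330),(267,262)]: print(p,P([p],3))
T=optics.camera_params('wrist'); print(np.array(T['T_tool_cam']),T['mtx'])
E
```

```text
[[ 542.  -219.6   61.1]] saddle
[[ 544.1 -224.1   57. ]]
[[ 439.8 -249.8    8. ]
 [ 437.2 -198.4    8. ]
 [ 560.9 -190.5    8. ]] bolts
[[ 439.5 -248.9    8.8]
 [ 437.1 -198.1    8.3]
 [ 561.6 -191.8    6.6]]
[[553.7  21.6  84. ]] [[554.1  21.2  83.4]] dot
(298, 281) [[427.3 112.6   3. ]]
(315, 261) [[426.6  52.3   3. ]]
(257, 330) [[427.9 242.2   3. ]]
(267, 262) [[503.8 113.3   3. ]]
[[   0.    -1.    -0.3   70.5]
 [   1.     0.     0.     0.1]
 [  -0.    -0.3    1.  -116.6]
 [   0.     0.     0.     1. ]] [[296.6   0.  281.3]
 [  0.  296.6 211.1]
 [  0.    0.    1. ]]
```

```bash
python3 - <<'E'
from h import *
np.set_printoptions(suppress=True,precision=3)
s=sensors.read_state(); R=np.array(s['eef_rot']); print(R)
ctrl.move_ptp([470,20,240],R); shot('wrist','w1')
ctrl.move_ptp([470,-210,200],R); shot('wrist','w2')
print(sensors.read_state()['t'])
r=lambda f:cv2.imread(f'pics/{f}.png')
cv2.imwrite('pics/w12.png',np.hstack([r('w1')[:,80:480],r('w2')[:,80:480]]))
E
```

```text
[[ 0.     1.    -0.002]
 [ 1.    -0.     0.   ]
 [ 0.    -0.002 -1.   ]]
1.6333
```

View pics/w12.png

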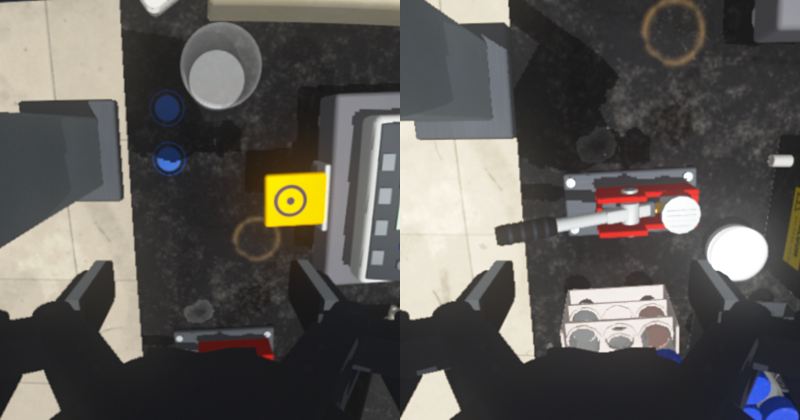

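Left (w1): lug dot at (370,201), slab front edge near column 405. Right (w2): saddle at (361,215), base bolts at (251,184), (368,177). Handle points to −x and the tube rack is just below it in −y. Now I'll fit precise poses.

```bash
python3 - <<'E'
from h import *
np.set_printoptions(suppress=True,precision=1)
def cloud(f):
    v,u=np.mgrid[0:420,0:560]; return world('wrist',f,u.ravel(),v.ravel()).reshape(420,560,3)
W=cloud('w1'); im=np.load('pics/w1.npz')['im'].astype(int)
hsv=cv2.cvtColor(im.astype('u1'),cv2.COLOR_RGB2HSV)
m=(hsv[...,0]>20)&(hsv[...,0]<35)&(hsv[...,1]>120)&(abs(W[...,2]-84)<5); m[:150]=0;m[260:]=0
p=W[m]; 
def rect(p): 
    r=cv2.minAreaRect(p[:,:2].astype('f4')); return np.array(r[0]),r[1],r[2]
print('lug',rect(p),np.median(p[:,2]))
print('dot',world('wrist','w1',[370.5],[201],84), world('wrist','w1',[370.5],[201]))
# slab top edge: points with z near 85 between
m=(abs(W[...,2]-85)<4)&(hsv[...,1]<60)
for y in (-50,-40,-30,-20,60,70,80,90):
    q=W[m&(abs(W[...,1]-y)<2)&(W[...,0]>540)]; print(y,len(q) and q[:,0].min())
W=cloud('w2'); im=np.load('pics/w2.npz')['im']; hsv=cv2.cvtColor(im,cv2.COLOR_RGB2HSV)
reg=(W[...,0]>410)&(W[...,0]<590)&(W[...,1]>-275)&(W[...,1]<-170)
b=reg&(W[...,2]>5)&(W[...,2]<12); print('base',rect(W[b]),b.sum(),np.median(W[b][:,2]))
r=reg&(hsv[...,1]>150)&((hsv[...,0]<10)|(hsv[...,0]>170))&(W[...,2]>35); print('red',rect(W[r]))
s=reg&(W[...,2]>52)&(W[...,0]>525)&(hsv[...,1]<60); print('saddle',W[s].mean(0),np.median(W[s][:,2]),np.ptp(W[s],0),s.sum())
print('s',world('wrist','w2',[361],[215],60),world('wrist','w2',[251,368],[184,177],8))
rk=(W[...,2]>20)&(W[...,1]<-270)&(W[...,0]>380); print('rack ymax',np.percentile(W[rk][:,1],99.5),W[rk][:,0].min(),W[rk][:,2].max())
E
```

```text
lug (array([558.9,  21.8]), (58.84174346923828, 52.86435317993164), 3.3578178882598877) 83.09317908453116
dot [[554.2  21.3  84. ]] [[553.9  21.6  85. ]]
-50 595.2473255375401
-40 596.1696999388855
-30 594.9814320561793
-20 594.2517861756903
60 588.9530620925996
70 588.433993150203
80 588.3932784277533
90 587.8032142719844
base (array([ 510., -232.]), (156.03802490234375, 94.68338775634766), 3.20042085647583) 3229 7.1306267972549335
red (array([ 514.8, -219.1]), (99.13495635986328, 39.06159210205078), 3.184412956237793)
saddle [ 534.4 -203.8  225.7] 244.93415671118828 [ 34.5  39.7 220.3] 8972
s [[ 542.8 -217.4   60. ]] [[ 438.4 -199.     8. ]
 [ 561.8 -191.4    8. ]]
rack ymax -270.42276016534424 429.48699051627534 116.85433527512606
```

```bash
python3 - <<'E'
from h import *
np.set_printoptions(suppress=True,precision=2)
v,u=np.mgrid[0:420,0:560]
for n,f in (('wrist','w2'),('scene','scene0')):
    W=world(n,f,u.ravel(),v.ravel()); d=np.load(f'pics/{f}.npz')['d'].ravel()
    for lo,hi in((20,50),(50,80),(80,130)):
        q=W[(d>0)&(W[:,2]>lo)&(W[:,2]<hi)&(W[:,0]>440)&(W[:,0]<540)&(W[:,1]<-245)&(W[:,1]>-340)]
        print(n,lo,len(q),np.sort(q[:,1])[-8::3] if len(q)>8 else '')
W=world('wrist','w2',[359,361,363],[213,215,217]); print('saddle z',W[:,2])
a=0.0565; R=lambda a:np.array([[np.sin(a),np.cos(a),0],[-np.cos(a),np.sin(a),0],[0,0,-1]]).T
for nm,pos,yaw in (('pick',[487.7,-220.6,48],a),('place',[517,-19.5,48],a+.785),('press',[463,-80,60],a+.785)):
    for k in (0,np.pi):
        x=np.array([np.cos(yaw+k),np.sin(yaw+k),0]);y=np.array([-x[1],x[0],0])
        # tool y = +-jack y, z down -> tool x = y cross z
        M=np.stack([np.cross(y,[0,0,-1]),y,[0,0,-1]],1); q=ctrl.solve_ik(pos,M); print(nm,k,None if q is None else np.array(q))
E
```

```text
wrist 20 1212 [-323.45 -323.27 -322.87]
wrist 50 1542 [-323.56 -323.4  -322.71]
wrist 80 755 [-326.78 -326.59 -326.33]
scene 20 231 [-325.61 -325.18 -323.99]
scene 50 262 [-325.15 -324.98 -324.51]
scene 80 275 [-327.99 -327.81 -326.73]
saddle z [59.81 60.78 59.11]
pick 0 [-0.59  0.39  1.79 -0.    0.96 -2.21]
pick 3.141592653589793 [-0.59  0.39  1.79 -0.    0.96  0.93]
place 0 [-0.21  0.36  1.84 -0.    0.94 -2.62]
place 3.141592653589793 [-0.21  0.36  1.84 -0.    0.94  0.52]
press 0 [-0.36  0.26  1.95 -0.    0.94 -2.77]
press 3.141592653589793 [-0.36  0.26  1.95 -0.    0.94  0.37]
```

```bash
cat >> h.py <<'E'
LIFT=np.array([554.0,21.4]); YP=0.0565; YF=YP+0.785
def rot(yaw,k=0):
    x=np.array([np.cos(yaw+k),np.sin(yaw+k),0]); y=np.array([-x[1],x[0],0]); z=np.array([0,0,-1.])
    return np.stack([np.cross(y,z),y,z],1)
def at(ram,yaw,back,z): return [ram[0]-back*np.cos(yaw),ram[1]-back*np.sin(yaw),z]
def st(m=''):
    s=sensors.read_state(); print(m,'t%.1f'%s['t'],'p',np.round(s['eef_pos'],1),'F',np.round(s['force'],1),'w%.1f g%.0f'%(s['grip_width'],s['grasp_force']))
E
python3 - <<'E'
from h import *
ram=[542.8,-217.5]; R=rot(YP)
ctrl.move_ptp(at(ram,YP,55,160),R); ctrl.gripper_to(70)
ctrl.move_l(at(ram,YP,55,48),vel=120); st('down')
ctrl.gripper_to(20,force=80); st('grip')
ctrl.move_l(at(ram,YP,55,98),vel=100); st('up')
shot('side','s1'); shot('scene','s1b')
cv2.imwrite('pics/s1m.png',cv2.resize(np.vstack([cv2.imread('pics/s1.png')[200:350,150:420],cv2.imread('pics/s1b.png')[80:230,225:495]]),None,fx=2,fy=2))
E
```

```text
down t4.5 p [ 488.6 -221.1   48.8] F [ 0.1 -0.4  0.6] w70.2 g0
grip t4.8 p [ 488.6 -220.6   49.1] F [0.2 2.6 5.6] w38.0 g83
up t5.5 p [ 486.9 -220.    97. ] F [-0.1 -0.4 -9.2] w37.9 g81
```

View pics/s1m.png

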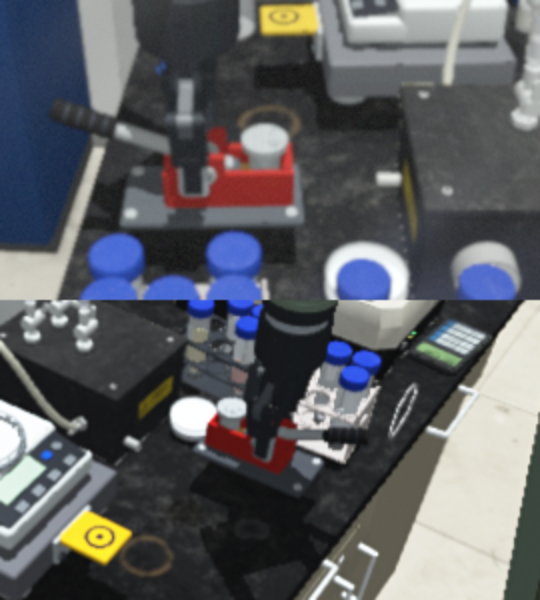

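The pictures show the jack held level, gripped between its plates, with nothing else disturbed. Carrying it to the lug.

```bash
python3 - <<'E'
from h import *
R=rot(YF); pre=LIFT-110*np.array([np.cos(YF),np.sin(YF)])
ctrl.move_l([475,-150,98],rot(YP),vel=150)
ctrl.move_l(at(pre,YF,55,98),R,vel=130)
ctrl.move_l(at(pre,YF,55,56),vel=100); st('pre')
print('hit',ctrl.move_l(at(LIFT,YF,55,55.5),vel=70,threshold=15)); ctrl.hold(.3); st('in')
s=sensors.read_state(); e=np.array(at(LIFT,YF,55,0))[:2]-np.array(s['eef_pos'])[:2]; print('err',e)
shot('scene','s2'); shot('side','s2b')
cv2.imwrite('pics/s2m.png',cv2.resize(np.hstack([cv2.imread('pics/s2.png')[130:280,200:360],cv2.imread('pics/s2b.png')[160:310,200:360]]),None,fx=2.5,fy=2.5))
E
```

```text
Traceback (most recent call last):
plant.MotionError: the arm cannot follow that straight line within its joint ranges
```

```bash
sed -i 's/YF=YP+0.785/YF=YP+0.70/' h.py; cat > ins.py <<'E'
from h import *
R=rot(YF); pre=LIFT-90*np.array([np.cos(YF),np.sin(YF)])
print(ctrl.solve_ik(at(pre,YF,55,56),R))
ctrl.move_l(at(pre,YF,55,98),R,vel=130)
ctrl.move_l(at(pre,YF,55,56),vel=100); st('pre')
print('hit',ctrl.move_l(at(LIFT,YF,55,55.5),vel=70,threshold=15)); ctrl.hold(.3); st('in')
s=sensors.read_state(); e=np.array(at(LIFT,YF,55,0))[:2]-np.array(s['eef_pos'])[:2]; print('err',e)
shot('scene','s2'); shot('side','s2b')
cv2.imwrite('pics/s2m.png',cv2.resize(np.hstack([cv2.imread('pics/s2.png')[130:280,200:360],cv2.imread('pics/s2b.png')[160:310,200:360]]),None,fx=2.5,fy=2.5))
E
python3 ins.py
```

```text
[-3.62917170e-01  2.37466498e-01  1.98529442e+00 -4.44089210e-16
  9.18831735e-01 -2.69021350e+00]
pre t7.6 p [448.8 -78.4  56. ] F [ 1.1 -0.6 -8.3] w38.5 g81
hit False
in t9.4 p [513.9 -16.5  55.5] F [ -0.5   0.4 -10.2] w38.0 g81
err [0.07905694 0.18233689]
```

View pics/s2m.png

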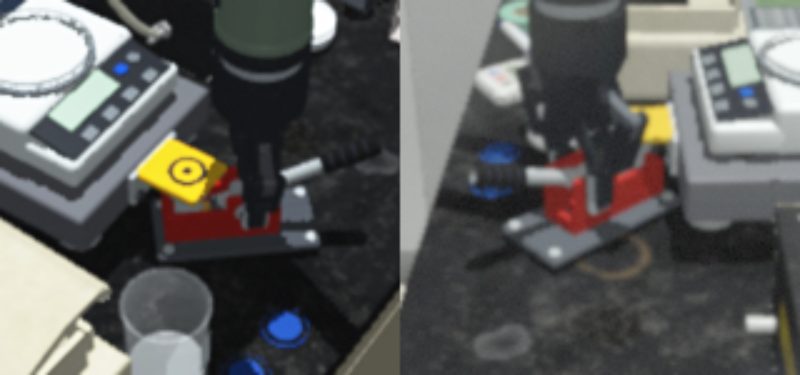

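The jack sits under the lug with the saddle below the ring, and the slab is untouched. Lower, release, check.

```bash
python3 - <<'E'
from h import *
print(ctrl.move_l(at(LIFT,YF,54.3,47.5),vel=25,threshold=6)); st('dn')
ctrl.gripper_to(62); st('rel')
p=at(LIFT,YF,54.3,150); ctrl.move_l(p,vel=120)
ctrl.move_ptp(at(LIFT,YF,150,200),rot(YF,np.pi)); ctrl.gripper_to(0); ctrl.hold(.2)
shot('wrist','w3'); shot('scene','s3'); shot('side','s3b'); st()
cv2.imwrite('pics/w3m.png',np.hstack([cv2.resize(cv2.imread('pics/w3.png')[20:320,80:480],None,fx=1,fy=1),cv2.resize(cv2.imread('pics/s3.png')[150:270,200:360],None,fx=2.5,fy=2.5)]))
E
```

```text
True
dn t9.8 p [515.  -16.1  49.2] F [ 1.2 -0.4  5.4] w37.9 g83
rel t10.2 p [511.4 -15.5  46.4] F [-0.1  0.5  0.1] w62.1 g0
 t14.6 p [444.9 -81.5 200. ] F [0.2 0.4 0.4] w0.2 g0
```

View pics/w3m.png

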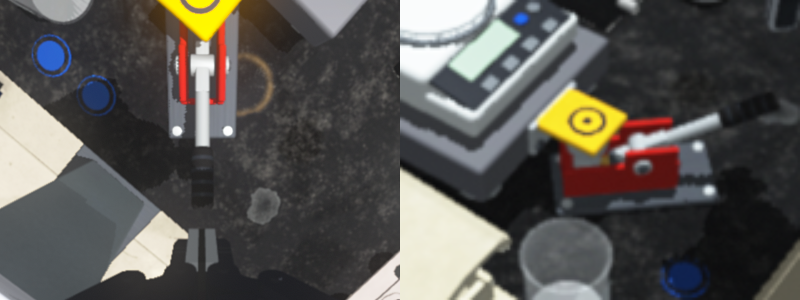

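w3 shows the jack in line under the lug, rear base bolts at (257,151) and (307,151), handle pointing to the tool. Checking the offset numerically.

```bash
python3 - <<'E'
from h import *
np.set_printoptions(suppress=True,precision=2)
def refine(f,u,v,r=4):
    g=np.load(f'pics/{f}.npz')['im'].astype(float).mean(2)[v-r:v+r+1,u-r:u+r+1]; w=np.clip(g-g.max()*.8,0,None)
    yy,xx=np.mgrid[-r:r+1,-r:r+1]; return u+(w*xx).sum()/w.sum(), v+(w*yy).sum()/w.sum()
b0=[world('wrist','w2',*refine('w2',*p),z=9)[0] for p in((251,184),(368,177))]
c,s=np.cos(YP),np.sin(YP); J=lambda p:(np.array([[c,s],[-s,c]])@(p[:2]-[542.8,-217.5]))
print('jack-frame bolts',[J(b) for b in b0])
b=[world('wrist','w3',*refine('w3',*p),z=9)[0] for p in((257,151),(307,151))]
print('w3 bolts',b); m=(b[0]+b[1])[:2]/2; d=(b[1]-b[0])[:2]
yaw=np.arctan2(d[1],d[0])+np.pi/2; xr=-J(b0[0])[0]
print('yaw',yaw,'want',YF,'ram',m+xr*np.array([np.cos(yaw),np.sin(yaw)]),'lift',LIFT)
im=np.load('pics/w3.npz')['im']; hsv=cv2.cvtColor(im,cv2.COLOR_RGB2HSV)
y=((hsv[...,0]>20)&(hsv[...,0]<35)&(hsv[...,1]>120)); y[80:]=0; v,u=np.nonzero(y[:80]); print(u.min(),u.max(),v.min(),v.max())
# lug front corners from yellow, z=84
W=world('wrist','w3',u,v,84.); W=W[(abs(W[:,0]-556)<45)&(abs(W[:,1]-21)<45)]
print('lug rect',cv2.minAreaRect(W[:,:2].astype('f4')))
cv2.imwrite('pics/lug3.png',cv2.resize(cv2.imread('pics/w3.png')[0:160,200:360],None,fx=4,fy=3.75))
E
```

```text
jack-frame bolts [array([-103.05,   26.1 ]), array([20.58, 26.66])]
w3 bolts [array([461.52, -32.49,   9.  ]), array([496.97, -70.12,   9.  ])]
yaw 0.7555532679581736 want 0.7565 ram [554.25  19.35] lift [554.   21.4]
232 336 0 61
lug rect ((555.6785888671875, 20.978519439697266), (54.223514556884766, 52.49359130859375), 3.9417896270751953)
```

View pics/lug3.png

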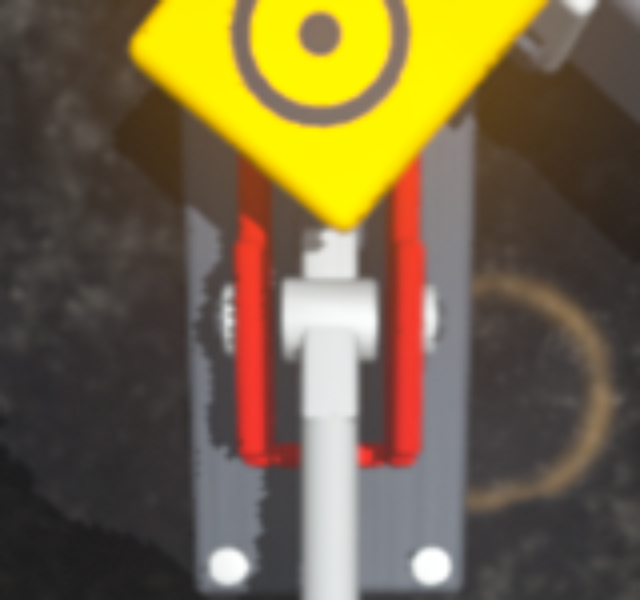

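Dot at pixel (280,9.1) in w3; bolts at (257,151) and (307.8,151).

```bash
python3 - <<'E'
from h import *
print(world('wrist','w3',[280,257,307.75],[9.1,151,151],84)[0],world('wrist','w3',[257,307.75],[151,151],8))
E
```

```text
[553.43908438  21.29813155  84.        ] [[461.07349445 -32.95591545   8.        ]
 [496.80846727 -70.80168965   8.        ]]
```

About 2 mm off, which is within the calibration error. Pump now.

```bash
cat >> h.py <<'E'
def lugz(n):
    im,d=shot(n,'tmp_'+n); hsv=cv2.cvtColor(im,cv2.COLOR_RGB2HSV)
    v,u=np.nonzero((hsv[...,0]>20)&(hsv[...,0]<35)&(hsv[...,1]>120)&(d>0)); W=world(n,'tmp_'+n,u,v)
    W=W[(abs(W[:,0]-554)<22)&(abs(W[:,1]-21)<22)&(W[:,2]>70)&(W[:,2]<115)]
    return len(W),np.round(np.median(W[:,2]),1) if len(W) else None
def press(z=57,thr=32):
    h=ctrl.move_l(at([554,20],YF,140,z),vel=45,threshold=thr); st('pressed %s'%h)
E
python3 - <<'E'
from h import *
print(lugz('scene'),lugz('side'))
R=rot(YF,np.pi); ctrl.move_l(at([554,20],YF,140,122),R,vel=120); st()
press(); print(lugz('scene'),lugz('side'))
ctrl.move_l(at([554,20],YF,140,122),vel=80); ctrl.hold(.3); st('up')
press(); print(lugz('scene'),lugz('side'))
shot('side','s4'); shot('scene','s4b')
E
```

```text
(317, np.float64(83.1)) (212, np.float64(83.6))
 t15.6 p [452.7 -76.3 122.5] F [ 1.   0.8 -0.5] w-0.1 g0
pressed True t16.9 p [452.  -77.3  61.1] F [-6.5  1.2 16. ] w0.1 g8
(323, np.float64(83.0)) (216, np.float64(83.6))
up t18.2 p [451.9 -76.  121.6] F [ 0.8 -0.  -0.1] w0.1 g0
pressed True t19.5 p [451.9 -78.6  61.5] F [-4.6 -0.  15.5] w0.3 g8
(314, np.float64(95.9)) (202, np.float64(96.5))
```

```bash
python3 - <<'E'
from h import *
ctrl.hold(1); st('held'); print(lugz('scene'),lugz('side'))
cv2.imwrite('pics/fin.png',cv2.resize(np.hstack([cv2.imread('pics/tmp_scene.png')[140:300,180:380],cv2.imread('pics/tmp_side.png')[160:320,200:400]]),None,fx=2,fy=2))
E
```

```text
held t20.7 p [451.8 -78.6  61.6] F [-4.9 -0.  14.9] w0.2 g7
(315, np.float64(95.9)) (203, np.float64(96.5))
```

View pics/fin.png

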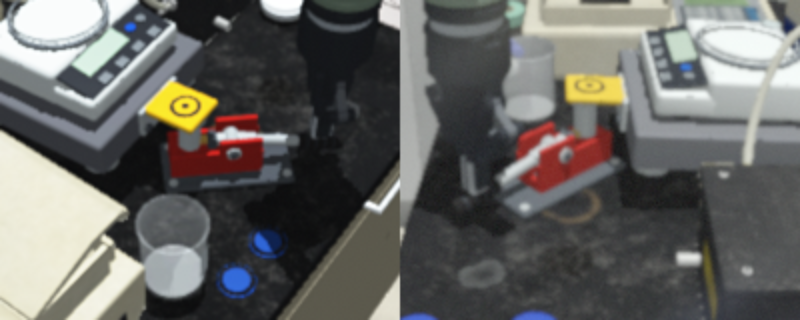

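The ram stands under the ring, the lug is up about 13 mm (feet about 9 mm clear) and steady, and the pads and beaker haven't moved.

```bash
python3 -c "
from plant import ctrl
print(ctrl.finish_job())"
```

```text
the job is handed in; nothing more can be done
None
```

I set the jack under the lift point, let go of it and pumped it twice. I handed the job in with the handle still held down: the lift point is up about 13 mm, which puts the front feet about 9 mm clear by the lever ratio, and the saddle measured about 2 mm off the mark.

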